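# Unbolt the pull-out tray of a bench case and restock a row of jars

## Robot

A 7-joint arm with a two-finger parallel gripper is mounted at the origin on a cart in front of the work surface, level with it; the furniture and walls round the work are solid. World frame = base frame: x ahead of the robot, y to its left, z up, the work surface at z = 0. Lengths are in m, angles in rad, forces in N, time in s.
With the tool pointing down it reaches from about 0.425 to 0.875 m from the base axis. Payload 4.7 kg.
Tool frame: the origin (TCP) lies where the fingers leave the gripper's body, on its centre line; the fingertips stand 70 mm ahead of it and the grasp point (between the pads) lies 51 mm ahead of it; z points along the fingers, y is the line along which they close (so a half turn about z gives the same grasp; the last joint's range is limited). The gripper opens to 87 mm and grips with 3 to 60 N. Pads are 19 mm wide; open, the fingers measure 117 mm over their backs; the gripper's body (75 mm by 190 mm) begins 51 mm behind the grasp point.
Start: joints at [1.34, 0.321, -0.07, 1.45, 0.023, 1.371, -0.057], TCP at [0.158, -0.631, 0.292] pointing down, gripper open.
Joint ranges: [-2.86, 2.86], [-0.3, 2.09], [-1.38, 1.24], [0.06, 2.45], [-1.56, 4.7], [0.09, 2.05], [-2.69, 2.69]. Speed limits (rad/s): [2.57, 2.57, 3.14, 3.14, 3.14, 3.14, 3.14].

## Interface

Orientations are given as a rotation vector (axis times angle).
In Python, from bench import ctrl gives the robot as it stands.
- The arm moves only by the tool play_rows, never from a script. Its argument "increments" is a list that holds one entry, the list of rows, each a list of 7 numbers: the shift along the tool's x, y, z as a fraction of full scale, then the turn, a rotation vector about the tool's x, y, z as a fraction of full scale, then the gripper command: -1 is shut, 1 is fully open, values between are in proportion. A call has 1 to 8 rows; each row is the pose to reach, as a shift and turn from the pose commanded when the call began, along the tool's axes at that moment; what a row does not reach only later rows make up. Full scale, the value 1, is 0.1 m for a shift and 90 degrees for a turn. A row lasts 1/10 s, in which the tool goes at most 50 mm and 8.59 degrees, less where a joint would pass 70% of its speed; a pose out of reach is approached as far as the arm can. A call with a number of a shift or a turn outside -1 to 1 is refused whole. A call with a gripper value outside its range is refused whole. The fingers move at their own pace and stop on an object; "squeeze" is the grip in N (left out, the last holds). Time passes only in rows, so rows that repeat a pose let the fingers close. It gives the time, the measured TCP pose, the force, the opening and the grip force at its end, in the units of the state.
- ctrl.get_state(): the state, without advancing time (a new reading comes with each control period).
- ctrl.get_image(name): name is "scene" or "top" or "wrist"; returns the picture (384x512x3 uint8, red, green, blue); there is no depth.
- ctrl.get_calibration(name): a dict with "vertical_fov" (degrees; the focal length in pixels is half the picture's height over the tangent of half this angle, whatever the lens; pixels are square), "cx", "cy" (the principal point, pixels), "R" (3x3) and "t" (3): a world point X has camera coordinates R X + t; the wrist camera has in their place "T_tool_cam" (4x4, takes a point from camera to tool coordinates, whose origin is the TCP and whose axes are the flange's). Camera axes: x right, y down, z forward; pixel columns grow to the right and rows downward; lengths in m; the calibration is good to about 2 mm. A picture is of the moment at which its call begins: read the wrist's pose just before it. get_calibration takes no time and is no camera call.
- ctrl.close_job(): hands the job in; it is judged then, once.
The state is a dict: "time": time; "joint_positions": joint angles; "qd": joint speeds; "joint_torque": joint torques, N m; "position": TCP position; "tool_rot": TCP orientation; "ft_force": force on the tool from outside, world axes, zero at the start; "torque": the same for the moment, N m; "grip_width": opening from 0.0 (shut) to 1.0 (fully open); "grip_force": force on a finger pad.
Only numpy, scipy, OpenCV 4.12 (cv2) and the standard library are available. Lean on these libraries where they do the work, as an engineer would, in place of code of your own. Each camera call takes 0.05 s, during which the arm holds its last target. There are 200 camera calls.

## Task

The plywood case on the bench has a pull-out tray that a barrel bolt keeps shut: draw the bolt fully back, then pull the tray out by its round knob as far as it will go, without upsetting the two jars inside. Then set the jar of nails that stands on the bench down in the tray, directly behind the jar of nails already there and in line with it (not in the other row, where the jar of screws is), so that the older jar stays in front. Leave the tray out and the bolt drawn, all three jars standing upright, and the other things lying where they are.

Things in the scene. Friction and masses are not known exactly. Their poses are not given: they have to be found in the camera images.
- case: Plywood case with one pull-out tray, fixed, 384 wide (y) x 213 deep x 126 mm high. Origin: on the bench, middle of the front face's plane; x into the case, y left, z up. Its 12 mm top (underside at 114 mm) overhangs the front by 36 mm: the knobs below it are out of reach from straight above; come in tilted 25 to 45 degrees, fingers pointing down and into the case. Stuck on the top's rear: tape measure, gear.
- bolt (a joint): Steel barrel bolt on the right of the tray's front, m. 0 = fully shot to the right (case -y) into the keep on the case's right-hand post; grows as it is drawn left (case +y); 0.042 = fully back; the tray is free from 0.020 on. About 2 N of friction, stays where it is left. Starts at 0 to 0.006.
- bolt_knob (a point): Middle of the bolt's knob (16 mm diameter, 15 mm long, axis square to the front), 28.5 mm in front of the tray's front face, 56 mm above the bench; moves with the bolt. Free space beside the knob: 16 mm to the right-hand strap (bolt shot), 9 mm to the left-hand one (bolt drawn). Straps stand out 17 mm from the face, so pinch the knob's outer 14 mm.
- tray (a joint): Pull-out tray on telescopic slides, m: 0 = shut (front flush with the case's front face), grows as it is pulled toward the robot (case -x), 0.188 = fully out. About 2.5 N of friction and light damping; stays where it is left.
- tray_knob (a point): Middle of the head of the tray's round steel pull (head 28 mm diameter, from 22 to 38 mm in front of the face, on a 14 mm neck), 28 mm in front of the tray's front face, 56 mm above the bench, 20 mm left of the middle; moves with the tray.
- tray_floor (a point): On the tray's floor (20 mm above the bench), on its centre line, 60 mm behind its front face; moves with the tray, axes as the case's. Front board 12 mm thick, its top 110 mm above the bench; other walls rise 26 mm above the floor; a 6 mm divider (20 mm) parts left and right rows, each 149 mm wide. With the tray fully out it is clear of the overhang up to 152 mm behind its front face.
- old_nails: Older jar of nails standing in the tray, in the front of the left or the right row (about 75 mm off the centre line, its centre about 47 mm behind the tray's front face). Clear glass, grey nails, yellow-brown lid; 57 mm diameter, 73 mm high (lid 52 mm diameter, top 9 mm), 0.15 to 0.36 kg; origin at the centre of its underside, z up.
- old_screws: Jar of screws standing in the front of the other row: clear glass, brassy screws, white lid; 64 mm diameter, 87 mm high; origin at the centre of its underside, z up.
- new_nails: New jar of nails, same make and size as the older one (57 mm diameter, 73 mm high), standing on the bench to the right of the case; origin at the centre of its underside, z up. Weighs 0.2 to 0.4 kg.
- sander: Bystander: sanding block near the bench's front edge, right of the middle, 63 x 101 x 32 mm, origin at the centre of its underside.
- spanner: Bystander: small open-ended spanner lying on the bench to the right, beyond the new jar, 34 x 161 x 8 mm, origin at the centre of its underside.

How it is judged:
On the way, in this order (a step that is already met when the one before it is completed fails the run):
1. the bolt is drawn back while the tray is still shut (value of joint bolt above 0.034 m and value of joint tray below 0.012 m), for 0.1 s.
2. the tray is pulled fully out with both jars upright in it, before the new jar is in it (value of joint tray above 0.174 m and angle between each of old_nails, old_screws's own z axis and vertical below 0.1 rad and not (x of new_nails in the frame of tray_floor above -0.06 m and horizontal distance between new_nails and tray_floor below 0.2 m)), for 0.2 s.
At the end, for the whole second after the job is handed in: Bolt at least 0.034 drawn, tray at least 0.174 out. All jars at rest, upright (0.1 rad) on the tray floor, 45 to 105 mm off its centre line: older nails and screws 38 to 66 mm behind the tray's front face, each in its own row; new nails in the older nails' row, over 94 mm behind that face (value of joint bolt above 0.034 m and value of joint tray above 0.174 m and x of old_nails in the frame of tray_floor between -0.022 and 0.006 m and x of old_screws in the frame of tray_floor between -0.022 and 0.006 m and x of new_nails in the frame of tray_floor above 0.034 m and z of new_nails in the frame of tray_floor between -0.004 and 0.005 m and z of old_nails in the frame of tray_floor between -0.004 and 0.005 m and z of old_screws in the frame of tray_floor between -0.004 and 0.005 m and angle between each of new_nails, old_nails, old_screws's own z axis and vertical below 0.1 rad and ((y of old_nails in the frame of case between 0.045 and 0.105 m and y of new_nails in the frame of case between 0.045 and 0.105 m and y of old_screws in the frame of case between -0.105 and -0.045 m) or (y of old_nails in the frame of case between -0.105 and -0.045 m and y of new_nails in the frame of case between -0.105 and -0.045 m and y of old_screws in the frame of case between 0.045 and 0.105 m)) and linear speed of each of new_nails, old_nails, old_screws below 0.02 m/s); the robot touches nothing.
It fails at once if a jar is tipped over (more than 0.4 rad) (angle between any of new_nails, old_nails, old_screws's own z axis and vertical above 0.4 rad).
It fails at once if the new jar is let fall from more than 30 mm above the tray's floor (contact force between new_nails and anything else below 0.02 N and height (world z) of new_nails above 0.05 m).
It fails at once if the sanding block or the spanner is moved by more than 40 mm (distance of any of sander, spanner from where it was at the start of the episode above 0.04 m).
It also fails if it takes over 64 s, if anything falls off the work surface, if the arm or the gripper's body presses on something with over 40 N, if the wrist force passes 120 N, or if a joint passes its speed limit or range.

## Working session

There is one attempt and no reset: what is moved stays moved. The work goes in short steps, Python scripts to look and compute and a tool call to move; the robot and the scene stay as the last step left them, time stands still between calls to the robot, and variables do not carry over. Pictures are saved under pics/ and viewed, at most 10 in all, crops included, and the job is handed in when it is done.

Besides the shell and the picture viewer there is one more tool, called after ">>>" as a command line: name --argument value ..., lists and objects as JSON in quotes. play_rows: Moves the arm, as the interface text tells. Shift numbers are shares of 0.1 m and turn numbers shares of 90 degrees, none past 1 either way. Its arguments: {"type":"object","properties":{"increments":{"type":"array"},"squeeze":{"type":"number"}},"required":["increments"]}

```bash
mkdir -p pics
cat > h.py <<'E'
import numpy as np, cv2
from scipy.spatial.transform import Rotation as Ro
from bench import ctrl
def K(c): 
    f=192/np.tan(np.radians(c["vertical_fov"])/2); return np.array([[f,0,c["cx"]],[0,f,c["cy"]],[0,0,1]])
def RT(name):
    c=ctrl.get_calibration(name)
    if name!="wrist": return K(c),np.array(c["R"]),np.array(c["t"])
    s=ctrl.get_state(); T=np.eye(4);T[:3,:3]=Ro.from_rotvec(s["tool_rot"]).as_matrix();T[:3,3]=s["position"]
    M=np.linalg.inv(T@np.array(c["T_tool_cam"])); return K(c),M[:3,:3],M[:3,3]
def proj(X,P):
    k,R,t=P; x=(np.atleast_2d(X)@R.T+t)@k.T; return x[:,:2]/x[:,2:]
def onplane(uv,z,P):
    k,R,t=P; C=-R.T@t; d=R.T@np.linalg.inv(k)@np.array([uv[0],uv[1],1.]); return C+d*(z-C[2])/d[2]
def snap(name,f):
    P=RT(name); im=ctrl.get_image(name); cv2.imwrite("pics/"+f,im[:,:,::-1]); return P,im
E
python3 - <<'E'
from h import *
for n in("scene","top"):
    P,im=snap(n,n+"0.png"); print(n,ctrl.get_calibration(n)); print(-P[1].T@P[2])
print(ctrl.get_state()); print(ctrl.get_calibration("wrist"))
E
```

```text
scene {'vertical_fov': 51.98492452082923, 'cx': 256.04785925877064, 'cy': 192.21551584429108, 'R': array([[-0.91738314,  0.39791803,  0.00833142],
       [ 0.33192746,  0.77646012, -0.53566206],
       [-0.21961861, -0.48864191, -0.84439135]]), 't': array([ 0.52264443, -0.12525095,  1.35857118])}
[0.81940694 0.55313754 1.07571919]
top {'vertical_fov': 43.0935112117378, 'cx': 249.25040343382676, 'cy': 193.52829337273812, 'R': array([[ 0.01304693, -0.99988629,  0.00756256],
       [-0.99515965, -0.01372124, -0.09730875],
       [ 0.09740145, -0.00625637, -0.99522551]]), 't': array([-0.03947237,  0.5294875 ,  1.39489002])}
[ 0.39157527 -0.0234757   1.44005241]
{'time': 0.1, 'joint_positions': array([ 1.34009476,  0.32178562, -0.0701113 ,  1.45153334,  0.02260636,
        1.37077489, -0.05689468]), 'qd': array([ 0.00102542, -0.00172017, -0.00065901, -0.0030009 , -0.00064921,
        0.00039664, -0.00210949]), 'joint_torque': array([ 1.44607031e-05, -4.92571664e+01, -4.05661231e-01, -3.13393986e+01,
       -6.41450426e-02,  3.96774570e-02,  6.33404284e-05]), 'position': array([ 0.15742277, -0.63027801,  0.29125698]), 'tool_rot': array([-3.11640178e+00, -3.83460158e-01,  4.65524489e-04]), 'ft_force': array([-0.72086115, -1.13268397, -0.22333319]), 'torque': array([0.01470447, 0.0030711 , 0.03018327]), 'grip_force': 0.0, 'grip_width': 1.0009442642419664}
{'vertical_fov': 63.501795264591586, 'cx': 259.3816569441295, 'cy': 186.56628298258886, 'T_tool_cam': array([[-6.36719593e-04, -9.70503457e-01, -2.41086364e-01,
         6.46790091e-02],
       [ 9.99999666e-01, -4.94563815e-04, -6.50154932e-04,
         7.49665295e-04],
       [ 5.11745017e-04, -2.41086697e-01,  9.70503448e-01,
        -9.31379310e-02],
       [ 0.00000000e+00,  0.00000000e+00,  0.00000000e+00,
         1.00000000e+00]])}
```

View pics/scene0.png

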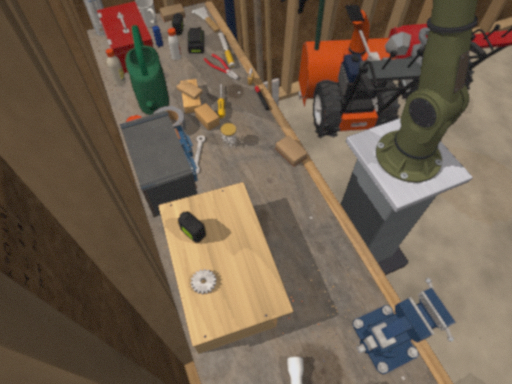

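View pics/top0.png

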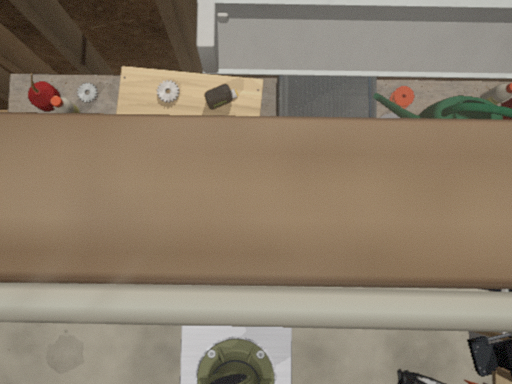

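The scene view shows the case-top corners near (160,205), (241,185), (290,306) and (193,348), the new jar's lid at (229,129), the sander at (291,151) and the spanner at (199,152). A beam blocks most of the top view.

Run:
```python
from h import *
P=RT("scene"); im=cv2.imread("pics/scene0.png")
hsv=cv2.cvtColor(im,cv2.COLOR_BGR2HSV)
print(hsv[270,240],hsv[230,170],hsv[320,200],hsv[129,229],hsv[200,237])
m=((hsv[...,2]>150)&(hsv[...,1]>50)&(hsv[...,0]>8)&(hsv[...,0]<28)).astype(np.uint8)*255
m[:183]=0; m[:,:155]=0; m[:,300:]=0
m=cv2.morphologyEx(m,cv2.MORPH_OPEN,np.ones((3,3)))
c=max(cv2.findContours(m,cv2.RETR_EXTERNAL,cv2.CHAIN_APPROX_NONE)[0],key=cv2.contourArea)
h=cv2.convexHull(c); a=cv2.approxPolyDP(h,6,True)[:,0]
for p in a: print(p,onplane(p,.126,P).round(4))
for n,p,z in(("lid",(229.5,129),.073),("sander",(291,148),.032),("spA",(203,137),.004),("spB",(196,170),.004)): print(n,onplane(p,z,P).round(4))
cv2.imwrite("pics/crop1.png",cv2.resize(im[110:360,150:320],None,fx=2.4,fy=2.4,interpolation=2)[:600])
```

```text
[ 17 107 214] [ 17 112 201] [ 18 106 221] [ 20 155 183] [ 17 107 221]
[243 183] [ 0.5946 -0.0403  0.126 ]
[292 311] [0.6274 0.3471 0.126 ]
[192 345] [0.872  0.3259 0.126 ]
[159 205] [ 0.8384 -0.0642  0.126 ]
lid [ 0.5406 -0.2926  0.073 ]
sander [ 0.3687 -0.1669  0.032 ]
spA [ 0.6211 -0.3526  0.004 ]
spB [ 0.69   -0.2264  0.004 ]
```

View pics/crop1.png

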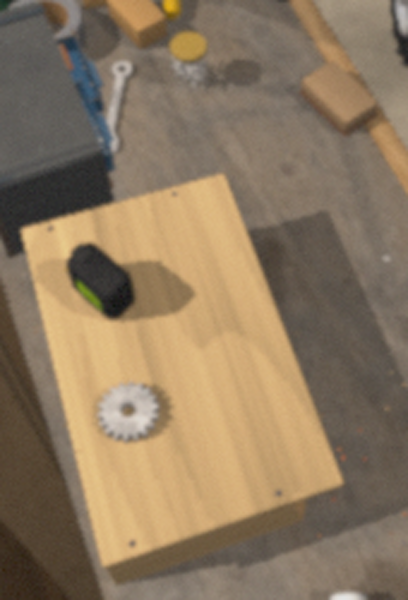

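The enlarged crop confirms the top's corners at scene pixels (243.7,183), (292,311), (193,346) and (159,205), so the case is yawed about -4.9° and its origin is near (0.645, 0.150). Next I move to a view of the front.

```bash
cat >> h.py <<'E'
O=np.array([.6449,.1497,0]); YAW=-4.9
Rc=Ro.from_euler("z",YAW,degrees=True)
def C(*p): return O+Rc.apply(p)
def inC(X): return Rc.inv().apply(np.asarray(X)-O)
def T(tilt,yaw=0):
    s,c=np.sin(np.radians(tilt)),np.cos(np.radians(tilt))
    return Rc*Ro.from_euler("z",yaw,degrees=True)*Ro.from_matrix(np.array([[c,0,s],[0,-1,0],[s,0,-c]]).T)
def grasp(p,tilt,d=.051,yaw=0):  # TCP pose so that point d ahead of the TCP is at case point p
    R=T(tilt,yaw); return C(*p)-R.apply([0,0,d]),R
def plan(wps,start=None):
    if start is None:
        s=ctrl.get_state(); start=(s["position"],Ro.from_rotvec(s["tool_rot"]))
    p,R=start
    for q,S in wps:
        while True:
            d=R.inv().apply(q-p); rv=(R.inv()*S).as_rotvec()/(np.pi/2)
            f=min(1,.099/max(1e-9,abs(d).max()),.9/max(1e-9,abs(rv).max()))
            a=np.round(d*f*10,2); b=np.round(rv*f,2)
            print(a.tolist(),b.tolist(),"rows",int(np.ceil(max(np.linalg.norm(d*f)/.05,np.linalg.norm(rv*f)*90/8.5))))
            p=p+R.apply(a*.1); R=R*Ro.from_rotvec(b*np.pi/2)
            if f==1: break
        print(" ->",p.round(3),inC(p).round(3))
E
python3 - <<'E'
from h import *
R0=T(0)
plan([(np.array([.42,-.45,.29]),T(10)),(np.array([.52,-.15,.27]),T(25)),(C(-.20,-.03,.20),T(42))])
E
```

```text
[0.99, -0.37, 0.0] [-0.01, 0.04, 0.07] rows 3
[0.99, -0.5, 0.06] [-0.01, 0.04, 0.07] rows 3
[0.85, -0.56, 0.11] [-0.0, 0.03, 0.07] rows 3
 -> [ 0.42 -0.45  0.29] [-0.172 -0.616  0.29 ]
[0.22, -0.99, 0.11] [-0.0, 0.05, 0.0] rows 3
[0.22, -0.99, 0.12] [-0.0, 0.06, 0.0] rows 3
[0.2, -0.99, 0.14] [-0.0, 0.05, -0.0] rows 3
[0.02, -0.1, 0.02] [-0.0, 0.01, -0.0] rows 1
 -> [ 0.52 -0.15  0.27] [-0.098 -0.309  0.27 ]
[-0.43, -0.99, 0.07] [-0.0, 0.07, -0.0] rows 3
[-0.44, -0.99, 0.02] [-0.0, 0.06, -0.0] rows 3
[-0.36, -0.81, -0.01] [-0.0, 0.05, -0.0] rows 2
 -> [0.443 0.137 0.2  ] [-0.2  -0.03  0.2 ]
```

>>> play_rows --increments '[[[0.5,-0.18,0,0,0.02,0.04,1],[0.99,-0.37,0,-0.01,0.04,0.07,1],[0.99,-0.37,0,-0.01,0.04,0.07,1]]]'

```text
time: 0.4
position: [0.2515, -0.5661, 0.2922]
tool_rot: [3.127, 0.224, 0.108]
ft_force: [0.6, 1.0, -0.8]
grip_width: 1.0
grip_force: 0.0
```

>>> play_rows --increments '[[[0.5,-0.25,0.03,0,0.02,0.04,1],[0.99,-0.5,0.06,-0.01,0.04,0.07,1],[0.99,-0.5,0.06,-0.01,0.04,0.07,1]]]'

```text
time: 0.7
position: [0.3417, -0.503, 0.2919]
tool_rot: [3.121, 0.05, 0.205]
ft_force: [-0.1, 1.0, 0.4]
grip_width: 1.003
grip_force: 0.0
```

>>> play_rows --increments '[[[0.4,-0.28,0.05,0,0.02,0.04,1],[0.85,-0.56,0.11,0,0.03,0.07,1],[0.85,-0.56,0.11,0,0.03,0.07,1]]]'

```text
time: 1.0
position: [0.4267, -0.4438, 0.2909]
tool_rot: [3.123, -0.117, 0.28]
ft_force: [-0.5, -0.5, 0.2]
grip_width: 0.997
grip_force: 0.0
```

>>> play_rows --increments '[[[0.1,-0.5,0.05,0,0.03,0,1],[0.22,-0.99,0.11,0,0.05,0,1],[0.22,-0.99,0.11,0,0.05,0,1]]]'

```text
time: 1.3
position: [0.4545, -0.3459, 0.2829]
tool_rot: [3.107, -0.117, 0.396]
ft_force: [-0.4, 0.1, 0.1]
grip_width: 1.002
grip_force: 0.0
```

>>> play_rows --increments '[[[0.1,-0.5,0.05,0,0.03,0,1],[0.22,-0.99,0.12,0,0.06,0,1],[0.22,-0.99,0.12,0,0.06,0,1]]]'

```text
time: 1.6
position: [0.4861, -0.2499, 0.2768]
tool_rot: [3.08, -0.116, 0.541]
ft_force: [-0.0, -0.2, -0.5]
grip_width: 1.003
grip_force: 0.0
```

>>> play_rows --increments '[[[0.1,-0.5,0.05,0,0.03,0,1],[0.2,-0.99,0.14,0,0.06,0,1],[0.2,-0.99,0.14,0,0.06,0,1]]]'

```text
time: 1.9
position: [0.5175, -0.1538, 0.2705]
tool_rot: [3.046, -0.114, 0.684]
ft_force: [-0.6, -0.3, 0.3]
grip_width: 0.999
grip_force: 0.0
```

Run:
```python
from h import *
s=ctrl.get_state();print(s["time"],s["position"],s["joint_positions"].round(2))
plan([(C(-.20,-.03,.20),T(42))])
```

```text
1.9 [ 0.51751868 -0.15376791  0.27048804] [ 0.83 -0.15 -0.49  2.04 -0.24  0.81 -1.19]
[-0.41, -0.99, 0.08] [-0.0, 0.06, 0.0] rows 3
[-0.41, -0.99, 0.04] [-0.0, 0.07, 0.0] rows 3
[-0.36, -0.86, -0.01] [-0.0, 0.06, 0.01] rows 2
 -> [0.443 0.137 0.2  ] [-0.2  -0.03  0.2 ]
```

>>> play_rows --increments '[[[-0.2,-0.5,0.04,0,0.03,0,1],[-0.41,-0.99,0.08,0,0.06,0,1],[-0.41,-0.99,0.08,0,0.06,0,1]]]'

```text
time: 2.2
position: [0.4883, -0.0553, 0.2409]
tool_rot: [3.011, -0.12, 0.812]
ft_force: [-0.2, -0.7, -0.5]
grip_width: 1.0
grip_force: 0.0
```

>>> play_rows --increments '[[[-0.2,-0.5,0.02,0,0.03,0,1],[-0.41,-0.99,0.04,0,0.07,0,1],[-0.41,-0.99,0.04,0,0.07,0,1]]]'

```text
time: 2.5
position: [0.4911, 0.0048, 0.2223]
tool_rot: [2.949, -0.139, 0.946]
ft_force: [0.4, -1.4, -0.7]
grip_width: 1.001
grip_force: 0.0
```

>>> play_rows --increments '[[[-0.18,-0.43,0,0,0.03,0,1],[-0.36,-0.86,0,0,0.06,0,1],[-0.36,-0.86,0,0,0.06,0,1],[-0.36,-0.86,0,0,0.06,0,1]]]'

```text
time: 2.9
position: [0.4686, 0.0982, 0.1994]
tool_rot: [2.901, -0.119, 1.081]
ft_force: [0.5, 0.1, -0.7]
grip_width: 1.0
grip_force: 0.0
```

Run:
```python
from h import *
s=ctrl.get_state();print(s["time"],s["position"],s["joint_positions"].round(2),inC(s["position"]))
P,im=snap("wrist","w1.png")
print(proj([C(-.028,.02,.056),C(-.0285,-.1,.056),C(-.036,.192,.126),C(-.036,-.192,.126)],P).round(0))
```

```text
2.9 [0.46855304 0.09816981 0.19944752] [-0.12 -0.3  -0.33  2.42  0.62  0.47 -2.61] [-0.17130092 -0.06640488  0.19944752]
[[166. 164.]
 [291. 165.]
 [-92. 123.]
 [422. 126.]]
```

View pics/w1.png

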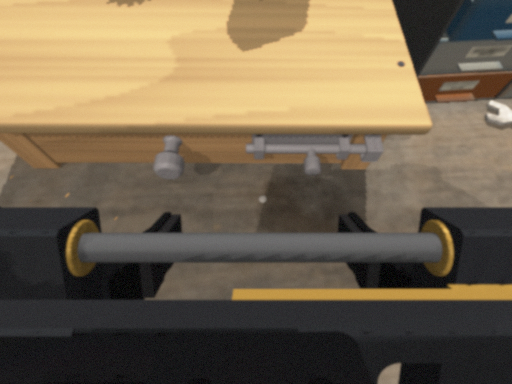

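The wrist view shows the tray-knob head at (168,164) and the bolt knob's tip at (313,166), with the straps at about x=255 and x=345 and the keep at x=372. The case estimate fits: the tray knob was predicted at (166,164).

Run:
```python
from h import *
P=RT("wrist")
k,R,t=P; Cm=-R.T@t
def onx(uv,x):
    d=Rc.inv().apply(R.T@np.linalg.inv(k)@[uv[0],uv[1],1.]); c=inC(Cm); return c+d*(x-c[0])/d[0]
print("bolt",onx((312.5,167),-.036),onx((312,160),-.0285),"tray",onx((168,164),-.038))
print("straps",onx((255,147),-.012),onx((345,147),-.012))
g,Rg=grasp((-.032,-.116,.056),42,.059)
plan([(g-Rg.apply([0,0,.07]),Rg),(g,Rg)])
```

```text
bolt [-0.036      -0.12128039  0.06559475] [-0.0285     -0.12140136  0.06577445] tray [-0.038       0.00994222  0.07357274]
straps [-0.012      -0.06792976  0.06265767] [-0.012      -0.15530398  0.06322157]
[0.08, 0.47, 0.71] [0.01, 0.01, 0.0] rows 2
 -> [0.517 0.044 0.152] [-0.118 -0.116  0.152]
[0.0, -0.0, 0.7] [-0.0, 0.0, 0.0] rows 2
 -> [0.564 0.04  0.1  ] [-0.072 -0.116  0.1  ]
```

>>> play_rows --increments '[[[0.04,0.26,0.35,0,0,0,0.4],[0.08,0.51,0.71,0.01,0.01,0,0.2],[0.08,0.51,0.71,0.01,0.01,0,0.0],[0.08,0.51,0.71,0.01,0.01,0,0.0],[0.08,0.51,0.71,0.01,0.01,0,0.0]]]'

```text
time: 3.45
position: [0.5176, 0.0374, 0.1532]
tool_rot: [2.903, -0.125, 1.11]
ft_force: [-0.4, -0.1, 0.2]
grip_width: 0.633
grip_force: 0.0
```

Run:
```python
from h import *
s=ctrl.get_state();print(s["time"],s["joint_positions"].round(2),inC(s["position"]),s["grip_width"])
P,im=snap("wrist","w2.png")
k,R,t=P
for z in (.056,): print([inC(onplane((u,v),z,P)).round(4) for u,v in((256,190),)])
print(proj([C(-.0285,-.1205,.056),C(-.036,-.1205,.056),C(-.028,.018,.056)],P))
g,Rg=grasp((-.032,-.1205,.056),42,.059)
plan([(g,Rg)])
```

```text
3.45 [ 0.16 -0.13 -0.39  2.41  0.85  0.23 -2.68] [-0.11720801 -0.1228073   0.15322983] 0.6331473105594898
[array([-0.0222, -0.1212,  0.056 ])]
[[254.98659866 197.47628264]
 [254.93387501 206.56767669]
 [ 71.47329439 197.17149157]]
[-0.02, -0.01, 0.71] [-0.0, 0.0, 0.0] rows 2
 -> [0.563 0.035 0.099] [-0.071 -0.121  0.099]
```

View pics/w2.png

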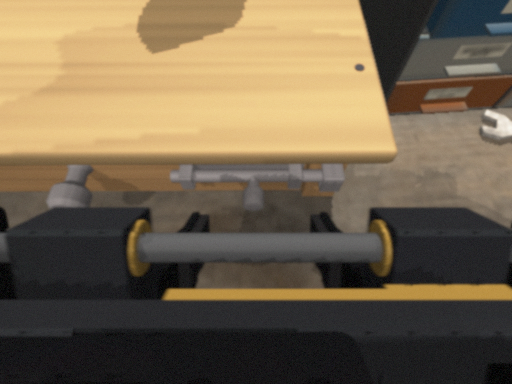

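The wrist view shows the bolt knob at (253,195), in line with the grasp, and the tray knob at (70,195). Joint 7 is at its limit, so I turn the tool half round before going in.

>>> play_rows --increments '[[[0,0,0,0,0,-0.09,0.0],[0,0,0,0,0,-0.18,0.0],[0,0,0,0,0,-0.2,0.0]]]'

```text
time: 3.8
position: [0.5173, 0.0397, 0.1538]
tool_rot: [2.789, 0.328, 1.055]
ft_force: [-0.2, 1.5, 0.2]
grip_width: 0.504
grip_force: 0.0
```

Run:
```python
from h import *
s=ctrl.get_state();print(s["time"],s["joint_positions"].round(2),inC(s["position"]),s["grip_width"])
```

```text
3.8 [ 0.11 -0.13 -0.35  2.42  0.87  0.23 -2.38] [-0.11769334 -0.12050628  0.15376246] 0.5038176882427087
```

Right direction; I finish the half turn.

>>> play_rows --increments '[[[0,0,0,0,0,-0.09,0.0],[0,0,0,0,0,-0.18,0.0],[0,0,0,0,0,-0.27,0.0],[0,0,0,0,0,-0.36,0.0],[0,0,0,0,0,-0.45,0.0],[0,0,0,0,0,-0.54,0.0],[0,0,0,0,0,-0.63,0.0],[0,0,0,0,0,-0.7,0.0]]]'

```text
time: 4.6
position: [0.5172, 0.0393, 0.1534]
tool_rot: [2.005, 1.578, 0.715]
ft_force: [-1.0, 0.2, -0.7]
grip_width: 0.498
grip_force: 0.0
```

>>> play_rows --increments '[[[0,0,0,0,0,-0.09,0.0],[0,0,0,0,0,-0.18,0.0],[0,0,0,0,0,-0.27,0.0],[0,0,0,0,0,-0.36,0.0],[0,0,0,0,0,-0.45,0.0],[0,0,0,0,0,-0.54,0.0],[0,0,0,0,0,-0.63,0.0],[0,0,0,0,0,-0.7,0.0]]]'

```text
time: 5.4
position: [0.5172, 0.0393, 0.1534]
tool_rot: [0.841, 2.275, 0.25]
ft_force: [0.1, -0.2, -0.7]
grip_width: 0.502
grip_force: 0.0
```

```bash
cat >> h.py <<'E'
FL=Ro.from_rotvec([0,0,np.pi])
E
python3 - <<'E'
from h import *
s=ctrl.get_state();print(s["time"],s["joint_positions"].round(2),inC(s["position"]),s["grip_width"])
g,Rg=grasp((-.032,-.1205,.056),42,.059)
plan([(g-Rg.apply([0,0,.07]),Rg*FL),(g,Rg*FL)])
E
```

```text
5.4 [-0.17 -0.14 -0.08  2.42  0.96  0.26 -0.26] [-0.11776605 -0.12088202  0.15341918] 0.5016938611540693
[0.01, -0.01, 0.01] [0.0, -0.0, -0.4] rows 5
 -> [0.517 0.039 0.152] [-0.118 -0.121  0.152]
[-0.0, 0.0, 0.7] [0.0, -0.0, 0.0] rows 2
 -> [0.563 0.035 0.1  ] [-0.071 -0.121  0.1  ]
```

>>> play_rows --increments '[[[0,0,0,0,0,-0.09,0.0],[0,0,0,0,0,-0.18,0.0],[0,0,0,0,0,-0.27,0.0],[0,0,0,0,0,-0.36,0.0],[0,0,0,0,0,-0.4,0.0]]]'

```text
time: 5.9
position: [0.5173, 0.0393, 0.1534]
tool_rot: [0.098, 2.409, -0.038]
ft_force: [0.6, 0.7, 0.4]
grip_width: 0.495
grip_force: 0.0
```

>>> play_rows --increments '[[[0,0,0.2,0,0,0,0.0],[0,0,0.4,0,0,0,0.0],[0,0,0.55,0,0,0,0.0],[0,0,0.7,0,0,0,0.0],[0,0,0.7,0,0,0,0.0]]]'

```text
time: 6.4
position: [0.5636, 0.0353, 0.0995]
tool_rot: [0.101, 2.411, -0.037]
ft_force: [-0.6, 0.0, 0.3]
grip_width: 0.497
grip_force: 0.1
```

Run:
```python
from h import *
s=ctrl.get_state();print(s["time"],s["joint_positions"].round(2),inC(s["position"]),s["grip_width"],s["ft_force"])
P,im=snap("wrist","w3.png")
```

```text
6.4 [-0.17  0.08 -0.04  2.36  1.62  0.2  -0.27] [-0.07126663 -0.12094267  0.09949107] 0.49706289252453983 [-0.64367374  0.00878418  0.27540118]
```

View pics/w3.png

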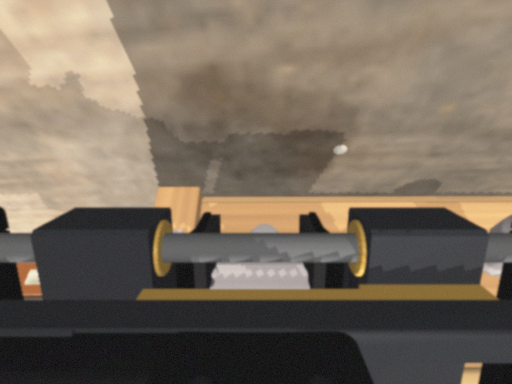

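The knob's tip, at (264,230), sits between the finger pads at x=215 and x=305. I close on it.

>>> play_rows --increments '[[[0,0,0,0,0,0,-1],[0,0,0,0,0,0,-1],[0,0,0,0,0,0,-1],[0,0,0,0,0,0,-1],[0,0,0,0,0,0,-1]]]' --squeeze 15

```text
time: 6.95
position: [0.5639, 0.0351, 0.101]
tool_rot: [0.101, 2.409, -0.037]
ft_force: [-1.8, 0.9, 3.2]
grip_width: 0.176
grip_force: 15.0
```

>>> play_rows --increments '[[[0,0.06,0,0,0,0,-1],[0,0.13,0,0,0,0,-1],[0,0.2,0,0,0,0,-1],[0,0.26,0,0,0,0,-1],[0,0.32,0,0,0,0,-1],[0,0.36,0,0,0,0,-1],[0,0.36,0,0,0,0,-1]]]'

```text
time: 7.65
position: [0.5667, 0.0698, 0.1009]
tool_rot: [0.104, 2.409, -0.04]
ft_force: [-6.7, -1.2, 7.9]
grip_width: 0.18
grip_force: 16.4
```

>>> play_rows --increments '[[[0,0.02,0,0,0,0,-1],[0,0.04,0,0,0,0,-1],[0,0.04,0,0,0,0,-1]]]'

```text
time: 7.95
position: [0.5669, 0.0721, 0.1009]
tool_rot: [0.106, 2.409, -0.043]
ft_force: [-9.1, -3.1, 8.9]
grip_width: 0.172
grip_force: 17.9
```

>>> play_rows --increments '[[[0,0.02,0,0,0,0,-1],[0,0.04,0,0,0,0,-1],[0,0.04,0,0,0,0,-1]]]'

```text
time: 8.25
position: [0.5672, 0.0752, 0.1009]
tool_rot: [0.108, 2.408, -0.045]
ft_force: [-11.4, -4.8, 10.6]
grip_width: 0.171
grip_force: 17.7
```

>>> play_rows --increments '[[[0,0.02,0,0,0,0,-1],[0,0.02,0,0,0,0,-1]]]'

```text
time: 8.45
position: [0.5672, 0.0755, 0.1008]
tool_rot: [0.111, 2.408, -0.049]
ft_force: [-11.3, -7.1, 12.4]
grip_width: 0.177
grip_force: 18.1
```

>>> play_rows --increments '[[[0,-0.05,0,0,0,0,0],[0,-0.05,0,0,0,0,0],[0,-0.05,0,0,0,0,0],[0,-0.05,0,0,0,0,0],[0,-0.05,-0.2,0,0,0,0],[0,-0.05,-0.4,0,0,0,0],[0,-0.05,-0.6,0,0,0,0],[0,-0.05,-0.6,0,0,0,0]]]'

```text
time: 9.25
position: [0.5273, 0.0794, 0.147]
tool_rot: [0.102, 2.407, -0.036]
ft_force: [-0.9, 0.0, -0.4]
grip_width: 0.496
grip_force: 0.0
```

Run:
```python
from h import *
s=ctrl.get_state();print(s["time"],s["joint_positions"].round(2),inC(s["position"]),s["grip_width"],s["ft_force"])
g,Rg=grasp((-.031,.0185,.056),40,.058)
plan([(g-Rg.apply([0,0,.06]),Rg*FL),(g,Rg*FL)])
P,im=snap("wrist","w4.png"); print(proj([C(-.028,.0185,.056),C(-.0285,-.08,.056),C(-.036,.0185,.056)],P))
```

```text
9.25 [-0.24 -0.08 -0.12  2.39  1.1   0.32  0.14] [-0.11118006 -0.08013439  0.1469819 ] 0.4962092013406289 [-0.87968251  0.04516851 -0.35935378]
[-0.03, 0.99, 0.04] [0.0, 0.02, -0.0] rows 2
 -> [0.54  0.178 0.146] [-0.106  0.019  0.146]
[0.0, -0.01, 0.6] [0.0, 0.0, -0.0] rows 2
 -> [0.579 0.173 0.1  ] [-0.068  0.018  0.1  ]
[[395.45410308 202.97054921]
 [260.5946558  202.89541777]
 [399.56611645 197.15680351]]
```

>>> play_rows --increments '[[[-0.01,0.35,0.01,0,0.01,0,0],[-0.02,0.7,0.03,0,0.02,0,0],[-0.03,0.99,0.04,0,0.02,0,0],[-0.03,0.99,0.04,0,0.02,0,0],[-0.03,0.99,0.04,0,0.02,0,0]]]'

```text
time: 9.8
position: [0.5406, 0.177, 0.143]
tool_rot: [0.102, 2.443, -0.038]
ft_force: [-0.7, -1.4, -0.6]
grip_width: 0.499
grip_force: 0.0
```

>>> play_rows --increments '[[[0,0,0.2,0,0,0,0],[0,0,0.4,0,0,0,0],[0,0,0.6,0,0,0,0],[0,0,0.6,0,0,0,0]]]'

```text
time: 10.2
position: [0.5789, 0.1703, 0.0953]
tool_rot: [0.107, 2.445, -0.043]
ft_force: [-0.4, -0.2, -0.4]
grip_width: 0.499
grip_force: 0.0
```

>>> play_rows --increments '[[[0,0,0,0,0,0,-1],[0,0,0,0,0,0,-1],[0,0,0,0,0,0,-1],[0,0,0,0,0,0,-1]]]' --squeeze 25

```text
time: 10.6
position: [0.5789, 0.1741, 0.099]
tool_rot: [0.103, 2.44, -0.035]
ft_force: [-1.0, 1.5, -0.1]
grip_width: 0.305
grip_force: 25.0
```

Run:
```python
from h import *
s=ctrl.get_state();print(s["time"],s["joint_positions"].round(2),inC(s["position"]),s["grip_width"],s["ft_force"])
p,R=s["position"],Ro.from_rotvec(s["tool_rot"])
for d in(.05,.1): print(plan([(p-Rc.apply([d,0,0]),R)]))
```

```text
10.6 [-0.35  0.19 -0.18  2.22  1.29  0.42 -0.17] [-0.0678736   0.01864093  0.09895089] 0.30542107576092536 [-0.99370313  1.53317863 -0.06124834]
[0.38, 0.0, -0.32] [0.0, 0.0, 0.0] rows 1
 -> [0.529 0.178 0.099] [-0.118  0.019  0.099]
None
[0.77, 0.0, -0.64] [0.0, 0.0, 0.0] rows 2
 -> [0.479 0.182 0.098] [-0.168  0.018  0.098]
None
```

>>> play_rows --increments '[[[0.02,0,-0.02,0,0,0,-1],[0.06,0,-0.05,0,0,0,-1],[0.11,0,-0.09,0,0,0,-1],[0.16,0,-0.13,0,0,0,-1],[0.22,0,-0.18,0,0,0,-1],[0.28,0,-0.23,0,0,0,-1],[0.33,0,-0.27,0,0,0,-1],[0.38,0,-0.32,0,0,0,-1]]]'

```text
time: 11.4
position: [0.5293, 0.1781, 0.0989]
tool_rot: [0.103, 2.44, -0.036]
ft_force: [2.6, 3.3, 2.4]
grip_width: 0.307
grip_force: 25.0
```

>>> play_rows --increments '[[[0.05,0,-0.04,0,0,0,-1],[0.1,0,-0.08,0,0,0,-1],[0.15,0,-0.13,0,0,0,-1],[0.2,0,-0.17,0,0,0,-1],[0.25,0,-0.21,0,0,0,-1],[0.3,0,-0.25,0,0,0,-1],[0.34,0,-0.28,0,0,0,-1],[0.36,0,-0.3,0,0,0,-1]]]'

```text
time: 12.2
position: [0.4828, 0.1819, 0.0988]
tool_rot: [0.103, 2.44, -0.037]
ft_force: [3.1, 3.1, 5.4]
grip_width: 0.307
grip_force: 25.0
```

Run:
```python
from h import *
s=ctrl.get_state();print(s["time"],s["joint_positions"].round(2),inC(s["position"]),s["grip_width"],s["ft_force"])
```

```text
12.2 [-0.42  0.05 -0.25  2.39  1.27  0.49 -0.28] [-0.16426584  0.01822127  0.09884477] 0.30733554129035867 [3.10118458 3.14226833 5.38898347]
```

>>> play_rows --increments '[[[0.04,0,-0.03,0,0,0,-1],[0.09,0,-0.07,0,0,0,-1],[0.14,0,-0.12,0,0,0,-1],[0.19,0,-0.16,0,0,0,-1],[0.23,0,-0.19,0,0,0,-1],[0.23,0,-0.19,0,0,0,-1]]]'

```text
time: 12.8
position: [0.4529, 0.1843, 0.0987]
tool_rot: [0.103, 2.439, -0.037]
ft_force: [-1.8, 2.3, 10.9]
grip_width: 0.306
grip_force: 25.0
```

Run:
```python
from h import *
s=ctrl.get_state();print(s["time"],s["joint_positions"].round(2),inC(s["position"]),s["grip_width"],s["ft_force"])
```

```text
12.8 [-0.43 -0.   -0.3   2.44  1.24  0.52 -0.31] [-0.19425388  0.01808012  0.09873714] 0.3056401459079704 [-1.83153139  2.26014704 10.90413899]
```

Run:
```python
from h import *
s=ctrl.get_state();p=s["position"]; R=Ro.from_rotvec(s["tool_rot"])
plan([(p+[0,0,.05],R),(p+[0,0,.1],R),(C(-.15,0,.27),T(0)*FL)])
```

```text
[-0.32, 0.0, -0.38] [0.0, 0.0, 0.0] rows 1
 -> [0.453 0.184 0.148] [-0.194  0.018  0.148]
[-0.32, 0.0, -0.38] [0.0, -0.0, 0.0] rows 2
 -> [0.453 0.184 0.198] [-0.194  0.018  0.198]
[-0.8, -0.18, -0.26] [0.0, 0.45, 0.0] rows 5
 -> [0.496 0.163 0.27 ] [-0.15  0.    0.27]
```

>>> play_rows --increments '[[[0,0,0,0,0,0,0],[0,0,0,0,0,0,0],[0,0,0,0,0,0,0],[0,0,0,0,0,0,0]]]'

```text
time: 13.2
position: [0.4521, 0.1826, 0.0965]
tool_rot: [0.105, 2.444, -0.04]
ft_force: [0.8, 0.5, 0.3]
grip_width: 0.486
grip_force: 0.0
```

>>> play_rows --increments '[[[-0.16,0,-0.19,0,0,0,0],[-0.32,0,-0.38,0,0,0,0],[-0.48,0,-0.57,0,0,0,0],[-0.64,0,-0.76,0,0,0,0],[-0.64,0,-0.76,0,0,0,-1]]]'

```text
time: 13.7
position: [0.4543, 0.1847, 0.2005]
tool_rot: [0.106, 2.437, -0.033]
ft_force: [-0.3, 0.3, -0.4]
grip_width: 0.467
grip_force: 0.0
```

>>> play_rows --increments '[[[-0.3,-0.05,-0.1,0,0.08,0,-1],[-0.5,-0.1,-0.2,0,0.17,0,-1],[-0.8,-0.18,-0.26,0,0.26,0,-1],[-0.8,-0.18,-0.26,0,0.35,0,-1],[-0.8,-0.18,-0.26,0,0.45,0,-1],[-0.8,-0.18,-0.26,0,0.45,0,-1]]]'

```text
time: 14.3
position: [0.4969, 0.1613, 0.2678]
tool_rot: [-0.138, -3.124, 0.0]
ft_force: [-0.2, -0.3, 0.2]
grip_width: 0.02
grip_force: 0.0
```

Run:
```python
from h import *
s=ctrl.get_state();print(s["time"],s["joint_positions"].round(2),inC(s["position"]),s["grip_width"],s["ft_force"])
P,im=snap("wrist","w5.png"); print(proj([C(-.126,0,.11),C(-.114,0,.11),C(-.126+.047,.075,.093),C(-.036,0,.126)],P).round(0))
plan([(C(-.088,0,.27),T(0)*FL),(C(-.088,0,.135),T(0)*FL)])
```

```text
14.3 [-0.46  0.07  0.1   1.79 -0.01  1.29  1.13] [-0.14848734 -0.00111404  0.26775093] 0.01951493280529508 [-0.17265693 -0.29531989  0.15079495]
[[262. 219.]
 [262. 232.]
 [341. 260.]
 [262. 323.]]
[-0.59, 0.02, -0.04] [-0.0, -0.01, -0.0] rows 2
 -> [0.557 0.157 0.27 ] [-0.088  0.     0.27 ]
[-0.0, 0.0, 0.99] [-0.0, -0.0, -0.0] rows 2
[-0.01, 0.0, 0.36] [-0.0, -0.0, -0.0] rows 1
 -> [0.558 0.157 0.135] [-0.088 -0.     0.135]
```

View pics/w5.png

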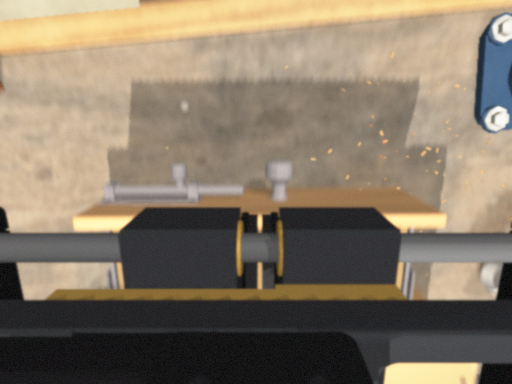

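The flipped wrist view shows the tray front open, with the front board's top at rows 212–228, the bolt knob (drawn) at (179,172) and the tray knob at (279,170). I put closed fingers down behind the board on the centre line to pull the tray the rest of the way.

>>> play_rows --increments '[[[-0.3,0.02,0,0,0,0,-1],[-0.59,0.02,-0.04,0,-0.01,0,-1],[-0.59,0.02,-0.04,0,-0.01,0,-1],[-0.59,0.02,-0.04,0,-0.01,0,-1]]]'

```text
time: 14.75
position: [0.5541, 0.1588, 0.2703]
tool_rot: [0.135, 3.134, -0.003]
ft_force: [-1.3, -0.3, 0.7]
grip_width: 0.006
grip_force: 0.0
```

>>> play_rows --increments '[[[0,0,0.25,0,0,0,-1],[0,0,0.5,0,0,0,-1],[0,0,0.75,0,0,0,-1],[0,0,0.99,0,0,0,-1],[0,0,0.99,0,0,0,-1]]]'

```text
time: 15.25
position: [0.5519, 0.1587, 0.169]
tool_rot: [-0.133, -3.138, 0.005]
ft_force: [-0.6, -0.3, 0.4]
grip_width: 0.004
grip_force: 0.0
```

>>> play_rows --increments '[[[0,0,0.15,0,0,0,-1],[0,0,0.3,0,0,0,-1],[0,0,0.36,0,0,0,-1],[0,0,0.36,0,0,0,-1]]]'

```text
time: 15.65
position: [0.5553, 0.159, 0.136]
tool_rot: [0.133, 3.133, -0.001]
ft_force: [0.3, 0.3, 0.3]
grip_width: 0.003
grip_force: 0.0
```

>>> play_rows --increments '[[[0.05,0,0,0,0,0,-1],[0.1,0,0,0,0,0,-1],[0.15,0,0,0,0,0,-1],[0.2,0,0,0,0,0,-1],[0.25,0,0,0,0,0,-1],[0.3,0,0,0,0,0,-1],[0.35,0,0,0,0,0,-1],[0.4,0,0,0,0,0,-1]]]'

```text
time: 16.45
position: [0.5162, 0.1626, 0.1373]
tool_rot: [0.133, 3.13, 0.001]
ft_force: [2.5, -0.4, 2.5]
grip_width: 0.006
grip_force: 1.4
```

Run:
```python
from h import *
s=ctrl.get_state();print(s["time"],s["joint_positions"].round(2),inC(s["position"]),s["grip_width"],s["ft_force"])
```

```text
16.45 [-0.45  0.22  0.11  1.91 -0.02  1.01  1.15] [-0.12929932  0.00189598  0.13730902] 0.005997841708324038 [ 2.47073373 -0.44243322  2.48515887]
```

>>> play_rows --increments '[[[0.05,0,0,0,0,0,-1],[0.1,0,0,0,0,0,-1],[0.15,0,0,0,0,0,-1],[0.2,0,0,0,0,0,-1],[0.24,0,0,0,0,0,-1],[0.28,0,0,0,0,0,-1],[0.31,0,0,0,0,0,-1],[0.33,0,0,0,0,0,-1]]]'

```text
time: 17.25
position: [0.4829, 0.1654, 0.1364]
tool_rot: [0.133, 3.132, -0.0]
ft_force: [2.5, -0.0, 0.5]
grip_width: 0.006
grip_force: 1.3
```

>>> play_rows --increments '[[[0.02,0,0,0,0,0,-1],[0.04,0,0,0,0,0,-1],[0.06,0,0,0,0,0,-1],[0.06,0,0,0,0,0,-1]]]'

```text
time: 17.65
position: [0.4794, 0.1656, 0.1366]
tool_rot: [0.134, 3.126, 0.001]
ft_force: [9.4, -0.6, -5.2]
grip_width: 0.006
grip_force: 4.8
```

>>> play_rows --increments '[[[-0.12,0,0,0,0,0,-1],[-0.12,0,-0.3,0,0,0,-1],[-0.12,0,-0.6,0,0,0,-1],[-0.12,0,-0.99,0,0,0,-1],[-0.12,0,-0.99,0,0,0,-1]]]'

```text
time: 18.15
position: [0.4905, 0.1659, 0.2403]
tool_rot: [0.133, 3.126, 0.006]
ft_force: [0.2, 0.2, 0.7]
grip_width: 0.006
grip_force: 0.0
```

>>> play_rows --increments '[[[-0.45,0,-0.25,0,0,0,-1],[-0.9,0,-0.5,0,0,0,-1],[-0.9,0,-0.5,0,0,0,-1],[-0.9,0,-0.5,0,0,0,-1]]]'

```text
time: 18.55
position: [0.5781, 0.1569, 0.2851]
tool_rot: [0.135, 3.134, -0.001]
ft_force: [-0.9, -0.4, -0.5]
grip_width: 0.006
grip_force: 0.0
```

Run:
```python
from h import *
s=ctrl.get_state();print(s["time"],s["joint_positions"].round(2),inC(s["position"]),s["ft_force"])
P,im=snap("wrist","w6.png"); print(proj([C(-.188,0,.11),C(-.188+.047,.075,.093),C(-.188+.047,-.075,.107),C(-.188+.115,.075,.02),C(-.036,0,.126)],P).round(0))
```

```text
18.55 [-0.43  0.21  0.14  1.6  -0.03  1.32  1.2 ] [-0.06713419  0.00150216  0.28515   ] [-0.88158587 -0.42263506 -0.46910937]
[[258.  37.]
 [343.  99.]
 [169.  99.]
 [323. 161.]
 [259. 224.]]
```

View pics/w6.png

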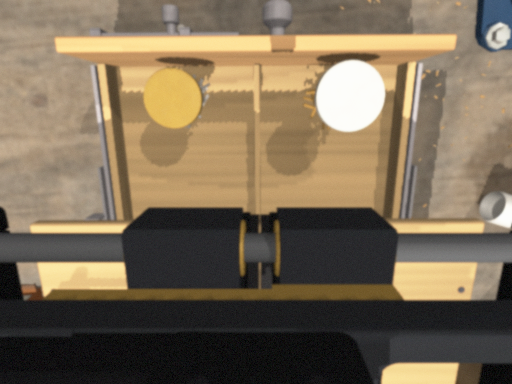

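The view shows the yellow nails lid at (173,98), in the right row (case -y), and the white screws lid at (350,96), in the left row. Both jars are upright and the tray is fully out. Next I go to the new jar.

Run:
```python
from h import *
P=RT("wrist")
print("nails",inC(onplane((173,98),.093,P)).round(4),"screws",inC(onplane((350,96),.107,P)).round(4))
plan([(np.array([.62,-.285,.26]),T(0)*FL)])
```

```text
nails [-0.1435 -0.0753  0.093 ] screws [-0.1447  0.0767  0.107 ]
[-0.18, -0.99, 0.06] [-0.0, 0.0, 0.0] rows 3
[-0.18, -0.99, 0.06] [-0.0, 0.0, 0.0] rows 3
[-0.18, -0.99, 0.05] [-0.0, 0.0, 0.0] rows 3
[-0.19, -0.99, 0.06] [-0.0, 0.0, 0.0] rows 3
[-0.07, -0.41, 0.02] [-0.0, 0.0, 0.0] rows 1
 -> [ 0.62  -0.285  0.26 ] [ 0.012 -0.435  0.26 ]
```

>>> play_rows --increments '[[[-0.09,-0.5,0.03,0,0,0,0],[-0.18,-0.99,0.06,0,0,0,1],[-0.18,-0.99,0.06,0,0,0,1]]]'

```text
time: 18.9
position: [0.5859, 0.0481, 0.2787]
tool_rot: [0.15, 3.134, -0.008]
ft_force: [-0.6, -0.5, -0.4]
grip_width: 0.195
grip_force: 0.0
```

>>> play_rows --increments '[[[-0.09,-0.5,0.03,0,0,0,1],[-0.18,-0.99,0.06,0,0,0,1],[-0.18,-0.99,0.06,0,0,0,1]]]'

```text
time: 19.2
position: [0.5947, -0.0518, 0.273]
tool_rot: [0.151, 3.134, -0.007]
ft_force: [0.3, -0.4, 0.3]
grip_width: 0.469
grip_force: 0.0
```

>>> play_rows --increments '[[[-0.09,-0.5,0.03,0,0,0,1],[-0.18,-0.99,0.05,0,0,0,1],[-0.18,-0.99,0.05,0,0,0,1]]]'

```text
time: 19.5
position: [0.6037, -0.1517, 0.2681]
tool_rot: [0.151, 3.134, -0.007]
ft_force: [-0.3, -0.2, 0.4]
grip_width: 0.741
grip_force: 0.0
```

>>> play_rows --increments '[[[-0.09,-0.5,0.03,0,0,0,1],[-0.19,-0.99,0.06,0,0,0,1],[-0.19,-0.99,0.06,0,0,0,1]]]'

```text
time: 19.8
position: [0.6136, -0.2515, 0.2619]
tool_rot: [0.151, 3.135, -0.007]
ft_force: [-0.3, -1.0, -0.7]
grip_width: 0.972
grip_force: 0.0
```

>>> play_rows --increments '[[[-0.07,-0.41,0.02,0,0,0,1],[-0.07,-0.41,0.02,0,0,0,1],[-0.07,-0.41,0.02,0,0,0,1]]]'

```text
time: 20.1
position: [0.6192, -0.2851, 0.2603]
tool_rot: [0.138, 3.134, 0.002]
ft_force: [0.7, 0.7, -0.0]
grip_width: 1.001
grip_force: 0.0
```

Run:
```python
from h import *
s=ctrl.get_state();print(s["time"],s["joint_positions"].round(2),s["position"],s["grip_width"])
P,im=snap("wrist","w7.png"); print(proj([[.5406,-.2926,.073],[.5406,-.2926,0]],P).round(0))
hsv=cv2.cvtColor(im,cv2.COLOR_RGB2HSV); u,v=proj([[.5406,-.2926,.073]],P)[0].astype(int); print(hsv[v,u])
m=((abs(hsv[...,0].astype(int)-hsv[v,u,0])<5)&(abs(hsv[...,1].astype(int)-hsv[v,u,1])<50)&(abs(hsv[...,2].astype(int)-hsv[v,u,2])<60)).astype(np.uint8)
n,l,st,ce=cv2.connectedComponentsWithStats(m); i=l[v,u]; print(st[i],ce[i],onplane(ce[i],.073,P))
```

```text
20.1 [ 0.11  0.41  0.39  1.42 -0.16  1.33  1.99] [ 0.61923426 -0.28510023  0.26032241] 1.0008587410438847
[[243.  95.]
 [247.  97.]]
[ 20 153 210]
[ 210   68   60   62 2903] [239.17946951  98.26248708] [ 0.54332308 -0.29656913  0.073     ]
```

View pics/w7.png

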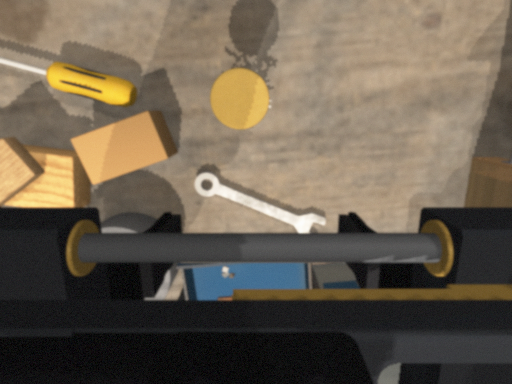

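The view shows the new jar's lid centred at (239,98), so the jar is at (0.543, -0.297). The spanner is clear behind it, and the wood block to the left is clear of the fingers' path.

Run:
```python
from h import *
R=T(0)*FL
plan([(np.array([.5433,-.2966,.23]),R),(np.array([.5433,-.2966,.112]),R)])
```

```text
[0.75, -0.19, 0.3] [0.0, 0.0, 0.0] rows 2
 -> [ 0.544 -0.296  0.23 ] [-0.063 -0.453  0.23 ]
[0.01, -0.01, 0.99] [0.0, 0.0, 0.0] rows 2
[0.0, 0.0, 0.19] [0.0, 0.0, 0.0] rows 1
 -> [ 0.543 -0.297  0.112] [-0.063 -0.454  0.112]
```

>>> play_rows --increments '[[[0.4,-0.1,0.15,0,0,0,1],[0.75,-0.19,0.3,0,0,0,1],[0.75,-0.19,0.3,0,0,0,1],[0.75,-0.19,0.3,0,0,0,1]]]'

```text
time: 20.55
position: [0.544, -0.2957, 0.2308]
tool_rot: [0.132, 3.132, 0.003]
ft_force: [0.7, 0.5, -0.5]
grip_width: 0.999
grip_force: 0.0
```

>>> play_rows --increments '[[[0,0,0.2,0,0,0,1],[0,0,0.4,0,0,0,1],[0,0,0.6,0,0,0,1],[0,0,0.6,0,0,0,1]]]'

```text
time: 20.95
position: [0.5454, -0.2948, 0.1688]
tool_rot: [0.129, 3.135, 0.004]
ft_force: [-0.2, 0.4, -1.0]
grip_width: 1.0
grip_force: 0.0
```

Run:
```python
from h import *
plan([(np.array([.5433,-.2966,.112]),T(0)*FL)])
```

```text
[0.02, -0.02, 0.57] [0.0, 0.0, 0.0] rows 2
 -> [ 0.543 -0.297  0.112] [-0.063 -0.453  0.112]
```

>>> play_rows --increments '[[[0.02,-0.02,0.15,0,0,0,1],[0.02,-0.02,0.3,0,0,0,1],[0.02,-0.02,0.45,0,0,0,1],[0.02,-0.02,0.57,0,0,0,1],[0.02,-0.02,0.57,0,0,0,1]]]'

```text
time: 21.45
position: [0.5419, -0.2986, 0.1115]
tool_rot: [0.134, 3.135, 0.002]
ft_force: [-0.2, 0.4, -0.6]
grip_width: 0.999
grip_force: 0.0
```

>>> play_rows --increments '[[[0,0,0,0,0,0,-1],[0,0,0,0,0,0,-1],[0,0,0,0,0,0,-1],[0,0,0,0,0,0,-1],[0,0,0,0,0,0,-1],[0,0,0,0,0,0,-1]]]' --squeeze 25

```text
time: 22.05
position: [0.5438, -0.2981, 0.1147]
tool_rot: [0.132, 3.131, 0.003]
ft_force: [-0.7, 4.1, 4.8]
grip_width: 0.645
grip_force: 25.0
```

>>> play_rows --increments '[[[0,0,-0.1,0,0,0,-1],[0,0,-0.2,0,0,0,-1],[0,0,-0.35,0,0,0,-1],[0,0,-0.5,0,0,0,-1],[0,0,-0.7,0,0,0,-1],[0,0,-0.9,0,0,0,-1],[0,0,-0.99,0,0,0,-1],[0,0,-0.99,0,0,0,-1]]]'

```text
time: 22.85
position: [0.5432, -0.3001, 0.2154]
tool_rot: [0.134, 3.128, -0.002]
ft_force: [0.1, -0.0, -3.1]
grip_width: 0.646
grip_force: 25.0
```

Run:
```python
from h import *
s=ctrl.get_state();print(s["time"],s["ft_force"],s["grip_width"],s["position"])
R=T(0)*FL; s0=s["position"]
plan([(np.array([s0[0],s0[1],.25]),R),(C(-.078,-.075,.25),R),(C(-.078,-.075,.16),R)])
```

```text
22.85 [ 7.14202057e-02 -1.51293895e-03 -3.05577192e+00] 0.6461605700178421 [ 0.54319192 -0.30014786  0.21537986]
[-0.0, -0.0, -0.35] [-0.0, 0.01, 0.0] rows 1
 -> [ 0.543 -0.3    0.25 ] [-0.063 -0.457  0.25 ]
[0.04, 0.99, 0.0] [-0.0, -0.0, 0.0] rows 2
[0.04, 0.99, 0.0] [-0.0, -0.0, 0.0] rows 2
[0.04, 0.99, 0.0] [-0.0, -0.0, 0.0] rows 2
[0.03, 0.85, 0.0] [-0.0, -0.0, 0.0] rows 2
 -> [0.56  0.082 0.25 ] [-0.078 -0.075  0.25 ]
[-0.01, -0.0, 0.9] [-0.0, -0.0, 0.0] rows 2
 -> [0.561 0.082 0.16 ] [-0.078 -0.075  0.16 ]
```

>>> play_rows --increments '[[[0,0,-0.12,0,0,0,-1],[0,0,-0.24,0,0.01,0,-1],[0,0,-0.35,0,0.01,0,-1],[0,0,-0.35,0,0.01,0,-1]]]'

```text
time: 23.25
position: [0.5428, -0.2998, 0.2496]
tool_rot: [-0.133, -3.133, 0.0]
ft_force: [-0.7, -0.1, -1.9]
grip_width: 0.65
grip_force: 25.0
```

>>> play_rows --increments '[[[0.01,0.1,0,0,0,0,-1],[0.01,0.25,0,0,0,0,-1],[0.02,0.45,0,0,0,0,-1],[0.03,0.65,0,0,0,0,-1],[0.04,0.85,0,0,0,0,-1],[0.04,0.99,0,0,0,0,-1]]]'

```text
time: 23.85
position: [0.5465, -0.1968, 0.2474]
tool_rot: [-0.129, -3.129, -0.004]
ft_force: [0.4, 0.3, -3.1]
grip_width: 0.65
grip_force: 25.0
```

>>> play_rows --increments '[[[0.01,0.2,0,0,0,0,-1],[0.01,0.4,0,0,0,0,-1],[0.02,0.6,0,0,0,0,-1],[0.03,0.8,0,0,0,0,-1],[0.04,0.99,0,0,0,0,-1]]]'

```text
time: 24.35
position: [0.5507, -0.0995, 0.2478]
tool_rot: [-0.132, -3.13, -0.002]
ft_force: [0.6, -0.1, -2.5]
grip_width: 0.647
grip_force: 25.0
```

>>> play_rows --increments '[[[0.01,0.2,0,0,0,0,-1],[0.01,0.4,0,0,0,0,-1],[0.02,0.6,0,0,0,0,-1],[0.03,0.8,0,0,0,0,-1],[0.04,0.99,0,0,0,0,-1]]]'

```text
time: 24.85
position: [0.555, -0.0006, 0.2479]
tool_rot: [-0.132, -3.13, -0.001]
ft_force: [0.1, -0.6, -2.5]
grip_width: 0.65
grip_force: 25.0
```

>>> play_rows --increments '[[[0.01,0.2,0,0,0,0,-1],[0.01,0.4,0,0,0,0,-1],[0.02,0.6,0,0,0,0,-1],[0.03,0.75,0,0,0,0,-1],[0.03,0.85,0,0,0,0,-1],[0.03,0.85,0,0,0,0,-1],[0.03,0.85,0,0,0,0,-1]]]'

```text
time: 25.55
position: [0.5597, 0.0817, 0.2482]
tool_rot: [-0.134, -3.13, 0.0]
ft_force: [0.4, -0.2, -1.5]
grip_width: 0.649
grip_force: 25.0
```

Run:
```python
from h import *
s=ctrl.get_state();print(s["time"],s["ft_force"],s["grip_width"],s["position"],inC(s["position"]))
P,im=snap("wrist","w8.png"); print(proj([C(-.1435,-.075,.093),C(-.078,-.075,.20)],P).round(0))
plan([(C(-.078,-.075,.16),T(0)*FL),(C(-.078,-.075,.134),T(0)*FL)])
```

```text
25.55 [ 0.42455767 -0.16776669 -1.50958137] 0.6488027643532099 [0.55966993 0.08168578 0.24819012] [-0.07910901 -0.07504574  0.24819012]
[[261. 113.]
 [261. 250.]]
[-0.02, 0.01, 0.88] [-0.0, -0.01, -0.0] rows 2
 -> [0.561 0.082 0.16 ] [-0.078 -0.075  0.16 ]
[0.0, -0.0, 0.26] [-0.0, 0.0, -0.0] rows 1
 -> [0.561 0.082 0.134] [-0.078 -0.075  0.134]
```

View pics/w8.png

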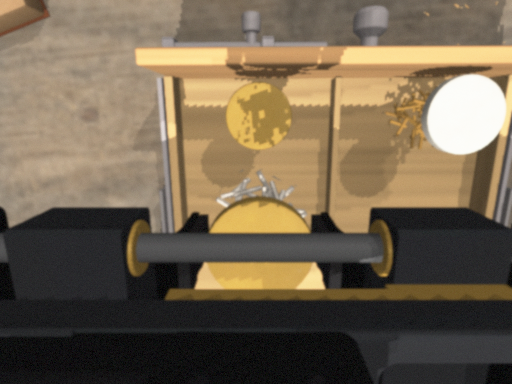

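The new jar is upright in the grip at (262,250), in line with the older nails' lid at (260,115). Lowering.

>>> play_rows --increments '[[[-0.01,0,0.15,0,0,0,-1],[-0.01,0,0.3,0,0,0,-1],[-0.02,0.01,0.45,0,0,0,-1],[-0.02,0.01,0.6,0,-0.01,0,-1],[-0.02,0.01,0.75,0,-0.01,0,-1],[-0.02,0.01,0.88,0,-0.01,0,-1],[-0.02,0.01,0.88,0,-0.01,0,-1]]]'

```text
time: 26.3
position: [0.5595, 0.0831, 0.1575]
tool_rot: [0.134, 3.136, -0.002]
ft_force: [0.2, -0.4, -2.0]
grip_width: 0.648
grip_force: 25.0
```

>>> play_rows --increments '[[[0,0,0.06,0,0,0,-1],[0,0,0.12,0,0,0,-1],[0,0,0.18,0,0,0,-1],[0,0,0.22,0,0,0,-1],[0,0,0.22,0,0,0,-1],[0,0,0.22,0,0,0,-1]]]'

```text
time: 26.9
position: [0.5613, 0.0834, 0.1384]
tool_rot: [0.133, 3.131, 0.0]
ft_force: [-0.4, -0.3, -2.6]
grip_width: 0.646
grip_force: 25.0
```

>>> play_rows --increments '[[[0,0,0.02,0,0,0,-1],[0,0,0.02,0,0,0,-1],[0,0,0.02,0,0,0,-1]]]'

```text
time: 27.2
position: [0.5612, 0.0834, 0.1364]
tool_rot: [0.133, 3.131, 0.0]
ft_force: [0.6, 0.3, -2.3]
grip_width: 0.651
grip_force: 25.0
```

>>> play_rows --increments '[[[0,0,0.01,0,0,0,-1],[0,0,0.02,0,0,0,-1],[0,0,0.02,0,0,0,-1]]]'

```text
time: 27.5
position: [0.5614, 0.0835, 0.1347]
tool_rot: [0.133, 3.131, 0.0]
ft_force: [-1.6, 0.2, -0.0]
grip_width: 0.649
grip_force: 25.0
```

>>> play_rows --increments '[[[0,0,0.01,0,0,0,-1],[0,0,0.01,0,0,0,-1]]]'

```text
time: 27.7
position: [0.5618, 0.0835, 0.1346]
tool_rot: [0.133, 3.13, 0.001]
ft_force: [-1.4, -0.4, 5.3]
grip_width: 0.653
grip_force: 25.0
```

>>> play_rows --increments '[[[0,0,0,0,0,0,0.7],[0,0,0,0,0,0,0.7],[0,0,0,0,0,0,0.7],[0,0,0,0,0,0,0.7],[0,0,-0.1,0,0,0,0.7],[0,0,-0.3,0,0,0,0.7],[0,0,-0.5,0,0,0,0.7],[0,0,-0.7,0,0,0,0.7]]]'

```text
time: 28.5
position: [0.5608, 0.0834, 0.2047]
tool_rot: [0.133, 3.131, 0.0]
ft_force: [-0.2, 1.0, -0.6]
grip_width: 0.847
grip_force: 0.0
```

>>> play_rows --increments '[[[-0.2,0,-0.4,0,0,0,0.7],[-0.6,0,-0.8,0,0,0,0.7],[-0.9,0,-0.9,0,0,0,0.7],[-0.9,0,-0.9,0,0,0,0.7],[-0.9,0,-0.9,0,0,0,0.7]]]'

```text
time: 29.0
position: [0.6498, 0.0757, 0.2939]
tool_rot: [0.134, 3.132, -0.0]
ft_force: [-0.4, 0.1, -1.1]
grip_width: 0.851
grip_force: 0.0
```

Run:
```python
from h import *
s=ctrl.get_state();print(s["time"],s["ft_force"],s["grip_width"],inC(s["position"]))
P,im=snap("wrist","w9.png"); hsv=cv2.cvtColor(im,cv2.COLOR_RGB2HSV)
m=((abs(hsv[...,0].astype(int)-20)<5)&(hsv[...,1]>135)).astype(np.uint8); m[205:]=0
m=cv2.morphologyEx(m,cv2.MORPH_OPEN,np.ones((5,5)))
n,l,st,ce=cv2.connectedComponentsWithStats(m)
for i in range(1,n):
    if st[i][4]>500: print(st[i],inC(onplane(ce[i],.093,P)).round(3))
w=((hsv[...,1]<25)&(hsv[...,2]>200)).astype(np.uint8); w[205:]=0
n,l,st,ce=cv2.connectedComponentsWithStats(w)
for i in range(1,n):
    if st[i][4]>500: print("w",st[i],inC(onplane(ce[i],.107,P)).round(3))
print(proj([C(-.188,0,.11),C(-.078,-.075,.093),C(-.1435,-.075,.093),C(-.0285-.188,-.08,.056)],P).round(0))
```

```text
29.0 [-0.44577046  0.13523984 -1.10289823] 0.8512831464101054 [ 0.01119763 -0.07333784  0.29394323]
[ 227    0   61   37 1822] [-0.131 -0.076  0.093]
[ 231   51   58   60 2699] [-0.079 -0.074  0.093]
w [ 412    0   69   35 1836] [-0.129  0.077  0.107]
[[357. -73.]
 [258.  81.]
 [258.  -0.]
 [253. -77.]]
```

>>> play_rows --increments '[[[0.4,0,0,0,0,0,0.7],[0.8,0,0,0,0,0,0.7],[0.8,0,0,0,0,0,0.7],[0.8,0,0,0,0,0,0.7]]]'

```text
time: 29.45
position: [0.5685, 0.083, 0.2933]
tool_rot: [0.131, 3.132, 0.001]
ft_force: [0.2, 0.2, 0.4]
grip_width: 0.847
grip_force: 0.0
```

Run:
```python
from h import *
P,im=snap("wrist","w10.png"); hsv=cv2.cvtColor(im,cv2.COLOR_RGB2HSV)
def go(m,z,n0):
    m=m.astype(np.uint8); m[205:]=0; m=cv2.morphologyEx(m,cv2.MORPH_OPEN,np.ones((5,5)))
    n,l,st,ce=cv2.connectedComponentsWithStats(m)
    for i in range(1,n):
        if st[i][4]>500: print(n0,st[i],inC(onplane(ce[i],z,P)).round(3))
go((abs(hsv[...,0].astype(int)-20)<5)&(hsv[...,1]>135),.093,"y")
go((hsv[...,1]<25)&(hsv[...,2]>200),.107,"w")
a,b=proj([C(-.188,0,.11),C(-.176,0,.11)],P); print(a,b)
u=int(a[0]); print([(r,hsv[r,u].tolist()) for r in range(max(0,int(a[1])-12),int(b[1])+12,3)])
```

```text
y [ 228   74   57   59 2609] [-0.141 -0.077  0.093]
y [ 233  145   53   52 2167] [-0.078 -0.074  0.093]
w [ 401   68   65   68 3452] [-0.142  0.077  0.107]
[349.24522979  43.33927948] [348.18893513  58.98485129]
[(31, [0, 16, 79]), (34, [4, 20, 89]), (37, [0, 12, 104]), (40, [9, 16, 112]), (43, [15, 101, 172]), (46, [19, 112, 246]), (49, [20, 109, 247]), (52, [20, 111, 248]), (55, [20, 110, 247]), (58, [16, 125, 223]), (61, [15, 130, 175]), (64, [16, 127, 169]), (67, [16, 127, 175])]
```

```bash
python3 -c "
from bench import ctrl
print(ctrl.close_job())"
```

```text
the job is handed in; nothing more can be done
None
```

I handed the job in at 29.5 s: the bolt is drawn, the tray is fully out, and the new nails stand about 110 mm behind the tray front, in line behind the older jar. The last camera check found all three jars in place. I pulled the last 60 mm or so from inside the front board, because the arm ran out of reach on the knob.

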